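# Load a new roll into the wrapping-paper dispenser

## Robot

A 6-joint arm with a two-finger parallel gripper is mounted at the origin on a cart in front of the work surface, level with it; the furniture and walls round the work are solid. World frame = base frame: x ahead of the robot, y to its left, z up, the work surface at z = 0. Lengths are in m, angles in rad, forces in N, time in s.
With the tool pointing down it reaches from about 0.375 to 0.975 m from the base axis. Payload 3.8 kg.
Tool frame: the origin (TCP) lies at the very end of the fingers, on their centre line; the grasp point (between the pads) lies 19 mm behind it; z points along the fingers, y is the line along which they close (so a half turn about z gives the same grasp; the last joint's range is limited). The gripper opens to 85 mm and grips with 20 to 120 N. Pads are 22 mm wide; open, the fingers measure 114 mm over their backs; the gripper's body (76 mm by 85 mm) begins 54 mm behind the grasp point. The pads swing forward as they close: fully open they stand 13 mm farther back than shut.
Start: joints at [1.186, 0.264, 1.604, -0, 1.274, -0.037], TCP at [0.23, 0.635, 0.231] pointing down, gripper open.
Joint ranges: [-2.63, 2.63], [-0.94, 2.18], [0.31, 2.57], [-1.31, 4.45], [0, 2.66], [-2.55, 2.55]. Speed limits (rad/s): [2.57, 2.57, 3.14, 3.14, 3.14, 3.14].

## Interface

Orientations are given as a rotation vector (axis times angle).
In Python, from workcell import * gives the robot as it stands.
- The arm moves only by the shell command python3 -m crank 'ROWS' [OPENING] [FORCE]. ROWS is JSON, a list that holds one entry, the list of rows, each a list of 6 numbers: the shift along the tool's x, y, z in cm, then the turn, a rotation vector about the tool's x, y, z in rad. In form: [[[dx, dy, dz, ax, ay, az], ...]]. A call has 1 to 8 rows; each row shifts and turns the commanded pose from where the row before left it, along the tool's axes as they then stand; what a row does not reach is not made up. A row lasts 1/12 s, in which the tool goes at most 41.7 mm and 7.16 degrees, less where a joint would pass 70% of its speed; a pose out of reach is approached as far as the arm can. A call with a gripper value outside its range is refused whole. OPENING is the finger opening in cm, from 0 to 8.54, set as the call begins (- or left out, the last holds). The fingers move at their own pace and stop on an object; FORCE is the grip in N (left out, the last holds). Time passes only in rows, so rows that do not move let the fingers close. It gives the time, the measured TCP pose, the force, the opening and the grip force at its end, in the units of the state.
- read_state(): the state, without advancing time (a new reading comes with each control period).
- read_camera(name): name is "side" or "top"; returns the picture (420x560x3 uint8, blue, green, red); there is no depth.
- camera_model(name): a dict with "camera_matrix" (3x3 intrinsics, pixels), "k1" (the pictures are not rectified: a ray, as slopes to the right and down, at radius r is drawn at 1 + k1 r^2 times it, then the intrinsics apply), "R" (3x3) and "t" (3): a world point X has camera coordinates R X + t. Camera axes: x right, y down, z forward; pixel columns grow to the right and rows downward; lengths in m; the calibration is good to about 2 mm. A picture is of the moment at which its call begins. camera_model takes no time and is no camera call.
- finish_job(): hands the job in; it is judged then, once.
The state is a dict: "time": time; "q": joint angles; "joint_vel": joint speeds; "joint_torque": joint torques, N m; "tool_pos": TCP position; "tcp_rot": TCP orientation; "wrist_force": force on the tool from outside, world axes, zero at the start; "torque": the same for the moment, N m; "width": opening from 0.0 (shut) to 1.0 (fully open); "grip_force": force on a finger pad.
Only numpy, scipy, OpenCV 4.12 (cv2) and the standard library are available. Lean on these libraries where they do the work, as an engineer would, in place of code of your own. Each camera call takes 0.05 s, during which the arm holds its last target. There are 200 camera calls.

## Task

Load the new roll of wrapping paper into the dispenser: swing the tear bar up and back until it stays open by itself, roll the paper roll over the desk and in through the dispenser's open front without lifting it, and let it come to rest squarely on the line marked across the bed. Then swing the tear bar back down so that it rests on top of the roll, let go, and leave the other things on the desk where they are.

Things in the scene. Friction and masses are not known exactly. Their poses are not given: they have to be found in the camera images.
- dispenser: Fixed dark-steel paper dispenser. Origin on the desk (z = 0) below the middle of the marked line. z up; x from the open front to the back (a roll enters along +x); y along the line and the hinge. Bed 4 mm thick from x = -75 to 129 mm, lip bevelled down to the desk at -105 mm. Side plates 232 mm apart inside, 14 mm high in front to 102 mm at the back. Place and yaw vary.
- line_mid (a point): Middle of the thin pale line across the dispenser's dark bed, on the bed's top, 4 mm above the desk; the line runs along the dispenser's y. The roll belongs with its axis right above this line. Axes as the dispenser's.
- tear_bar (a joint): Angle of the tear bar, rad, growing as it rises: -0.35 hanging on its lower stop (as found; no roll can pass), 0 level as it lies on a roll on the line, 1.85 leaning on its upper stop. 0.18 kg, damped, turns easily: let go below upright it sinks slowly; beyond 1.65 it leans back and stays. Its toothed strip, 24 mm wide, 213 mm long, is centred 105 mm from the hinge.
- bar_hinge (a point): Middle of the tear bar's hinge axis, parallel to the dispenser's y, 105 mm behind the line and 84 mm above the desk. Axes as the dispenser's.
- bar_handle (a point): Middle of the tear bar's bail handle: a round steel rod 9 mm thick, free over 80 mm, parallel to the hinge, 160 mm from it along the arms and 18 mm above the strip's underside. Between rod and strip is a window 35 mm deep for one finger: go in with the fingers only some 25 mm apart. As found 46 mm above the desk, 51 mm in front of the line. Pinched from above it turns in the fingers.
- roll_center (a point): Centre of the roll of brown paper, a cylinder 80 mm thick, 200 mm long, 0.5 kg, pale band round its middle. It lies 155 to 215 mm in front of the line; centre 40 mm above the desk, 44 on the bed. y is its axis; z starts upward. Too thick to grasp. Pushed from behind at half height by two spread fingertips it rolls square to them; let go it rolls on and slows at about 0.15 m/s2.
- scissors: Orange-handled scissors, 61 x 186 x 10 mm, lying on the black desk pad left of the roll. Origin at the centre of the underside. Leave them.
- sticky_notes: Block of sticky notes, 76 x 76 x 20 mm, on the black desk pad, nearer the robot than the scissors. Origin at the centre of the underside. Leave it.
- glue_stick: Glue stick standing on end, 28 mm wide, 85 mm high, behind the dispenser. Origin at the centre of the underside. Leave it.

How it is judged:
On the way, in this order (a step that is already met when the one before it is completed fails the run):
1. the tear bar is swung up and back (value of joint tear_bar above 1.6 rad), for 0.2 s.
2. the roll turns over on its way: it is rolled, not slid (angle between roll_center's own z axis and vertical above 2.2 rad), for 0.05 s.
3. the roll has come to rest on the line (within 8 mm) while the tear bar is still up (value of joint tear_bar above 1.5 rad and x of roll_center in the frame of dispenser between -0.008 and 0.008 m and linear speed of roll below 0.01 m/s), for 0.3 s.
At the end, for the whole second after the job is handed in: The roll lies at rest on the bed with its axis within 8 mm of the line, within 18 mm of the middle sideways and within 0.08 rad of parallel to the line; the tear bar lies on top of it, within 0.05 rad of level and touching it (x of roll_center in the frame of dispenser between -0.008 and 0.008 m and y of roll_center in the frame of dispenser between -0.018 and 0.018 m and z of roll_center in the frame of dispenser below 0.048 m and angle between the y axis of roll_center and the y axis of dispenser, either way round below 0.08 rad and value of joint tear_bar between -0.05 and 0.05 rad and contact force between tear_bar and roll above 0.2 N and linear speed of roll below 0.01 m/s and angular speed of roll below 0.2 rad/s).
It fails at once if the roll is lifted more than 20 mm off the desk (height (world z) of roll_center above 0.064 m).
It fails at once if the scissors, sticky notes or glue stick are moved more than 25 mm (distance of any of scissors, sticky_notes, glue_stick from where it was at the start of the episode above 0.025 m).
It also fails if it takes over 72 s, if anything falls off the work surface, if the arm or the gripper's body presses on something with over 40 N, if the wrist force passes 120 N, or if a joint passes its speed limit or range.

## Working session

There is one attempt and no reset: what is moved stays moved. The work goes in short steps, Python scripts to look and compute and a shell command to move; the robot and the scene stay as the last step left them, time stands still between calls to the robot, and variables do not carry over. Pictures are saved under pics/ and viewed, at most 10 in all, crops included, and the job is handed in when it is done.

```bash
ls; mkdir -p pics; python3 - <<'E'
from workcell import *
import cv2
for n in("top","side"):
    cv2.imwrite(f"pics/{n}0.png",read_camera(n)); m=camera_model(n); print(n,m)
print(read_state())
E
```

```text
pics
top {'camera_matrix': array([[496.25300407,   0.        , 281.88952752],
       [  0.        , 496.25300407, 209.57315731],
       [  0.        ,   0.        ,   1.        ]]), 'k1': -0.08869171980555074, 'R': array([[ 0.02103247, -0.99968108,  0.01397754],
       [-0.99331701, -0.02248144, -0.11320737],
       [ 0.1134855 , -0.0115031 , -0.99347306]]), 't': array([-0.0326225 ,  0.48915157,  1.46902355])}
side {'camera_matrix': array([[417.94029627,   0.        , 285.41002509],
       [  0.        , 417.94029627, 213.21163454],
       [  0.        ,   0.        ,   1.        ]]), 'k1': -0.00056490014952571, 'R': array([[ 0.9412496 , -0.33764063, -0.00692831],
       [-0.13294723, -0.35160561, -0.92665988],
       [ 0.31044199,  0.87313934, -0.37583702]]), 't': array([-0.48476688,  0.13879244,  1.03470517])}
{'time': 0.1, 'q': array([ 1.18613198e+00,  2.64690711e-01,  1.60526382e+00,  8.36392151e-06,
        1.27369773e+00, -3.69227760e-02]), 'joint_vel': array([-3.27434508e-05,  2.49454033e-04, -3.27957470e-03,  7.72931141e-04,
       -2.12063248e-03,  1.21774923e-04]), 'joint_torque': array([-4.33405021e-04, -5.16711509e+01, -3.68592846e+01, -1.07961669e-04,
        6.27812100e-03,  1.11970891e-05]), 'tool_pos': array([0.22978471, 0.63396959, 0.23006359]), 'tcp_rot': array([-0.54341077, -3.09379096,  0.00316054]), 'wrist_force': array([0.45501128, 0.5509015 , 0.97277381]), 'torque': array([0.03579539, 0.00221573, 0.01125932]), 'grip_force': 0.0, 'width': 0.9996040140282894}
```

View pics/top0.png

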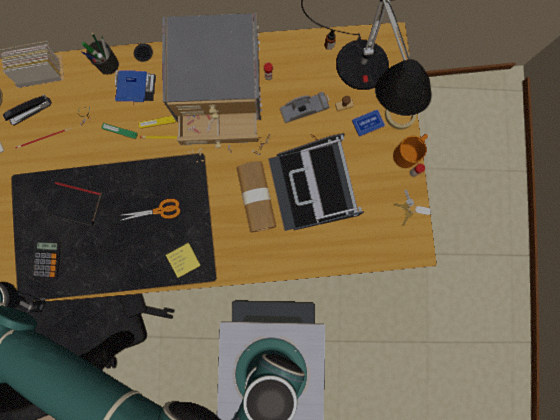

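View pics/side0.png

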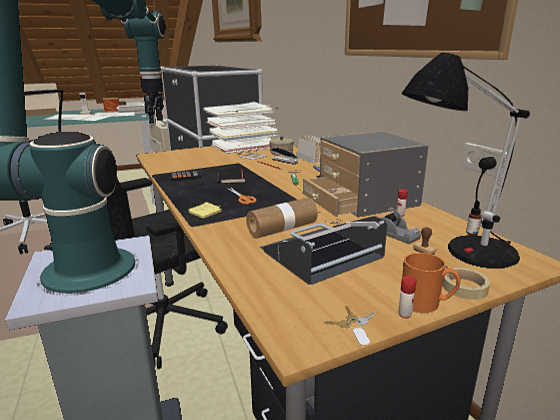

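The top view shows the roll at about (256,196), the dispenser at about (315,182) with its front towards image left (+y), the handle at about (294,187) and the glue stick at about (419,170). I'll zoom in for the measurements.

```bash
cat > h.py <<'E'
from workcell import *
import cv2, numpy as np
def proj(n,P):
    m=camera_model(n); p=np.atleast_2d(P)@m["R"].T+m["t"]; s=p[:,:2]/p[:,2:]
    s=s*(1+m["k1"]*(s**2).sum(1,keepdims=True)); K=m["camera_matrix"]
    return s*[K[0,0],K[1,1]]+[K[0,2],K[1,2]]
def back(n,uv,z):
    m=camera_model(n); D=np.array([m["k1"],0,0,0,0.])
    s=cv2.undistortPoints(np.array(uv,float).reshape(-1,1,2),m["camera_matrix"],D)[:,0]
    d=np.c_[s,np.ones(len(s))]@m["R"]; c=-m["R"].T@m["t"]
    return c+d*((z-c[2])/d[:,2])[:,None]
def disp(o,yaw,P):
    c,s=np.cos(yaw),np.sin(yaw); P=np.atleast_2d(P)
    return P@np.array([[c,s,0],[-s,c,0],[0,0,1]])+[o[0],o[1],0]
E
python3 - <<'E'
import cv2
im=cv2.imread("pics/top0.png")[125:240,225:375]
cv2.imwrite("pics/c1.png",cv2.resize(im,None,fx=5.2,fy=5.2,interpolation=cv2.INTER_CUBIC))
E
```

```text
(no output)
```

View pics/c1.png

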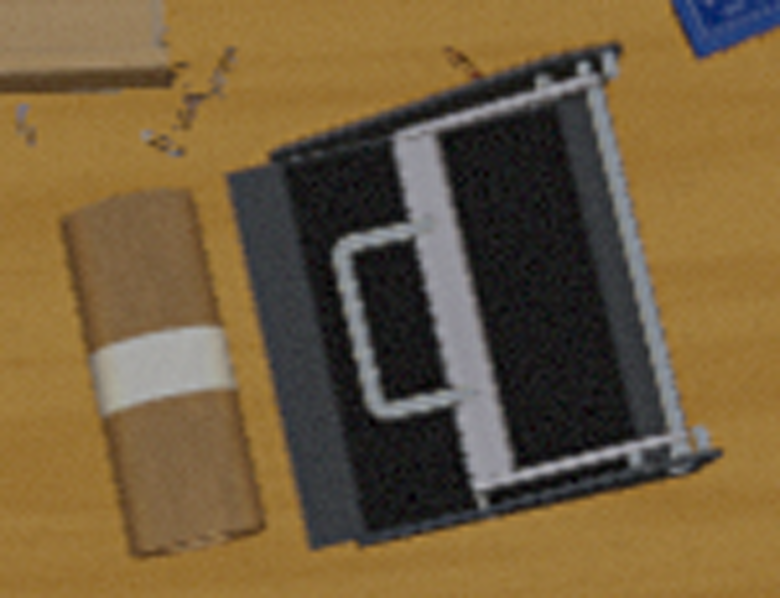

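```bash
cat > fit.py <<'E'
from h import *
from scipy.optimize import least_squares
f=lambda p:[(p[0]+.5)/5.2-.5+225,(p[1]+.5)/5.2-.5+125]
b=lambda p,z:back("top",[f(p)],z)[0]
# handle mid, hinge line, lip line
obs=[((358,325),-.051,0,.046),((637,265),.105,None,.084),((605,130),.105,None,.084),((668,400),.105,None,.084),((228,175),-.105,None,0),((312,548),-.105,None,0),((270,361),-.105,0,0)]
def r(v):
    e=[]
    c,s=np.cos(v[2]),np.sin(v[2])
    for p,x,y,z in obs:
        w=b(p,z)[:2]-v[:2]; e.append(c*w[0]+s*w[1]-x)
        if y is not None: e.append(-s*w[0]+c*w[1]-y)
    return e
s=least_squares(r,[.6,-.1,-1.4]);v=s.x
print("disp",v.round(4),(s.fun*1e3).round(1))
# roll: long-edge silhouettes approx; ends mid at z~.04
roll=np.array([b(p,.04) for p in[(62,215),(192,188),(133,556),(265,528)]])
ctr=roll.mean(0); ax=(roll[:2].mean(0)-roll[2:].mean(0)); print("roll",ctr.round(4),np.linalg.norm(ax),"axis ang",np.arctan2(ax[1],ax[0]), "disp y ang",v[2]+np.pi/2)
bc=np.mean([b(p,.07) for p in[(160,370)]],0);print("band",bc)
c,s_=np.cos(v[2]),np.sin(v[2]);d=ctr[:2]-v[:2];print("roll in disp",c*d[0]+s_*d[1],-s_*d[0]+c*d[1])
for n,P in dict(handle=(-.051,0,.046),hinge=(.105,0,.084),up=(.105-.16*np.cos(1.7),0,.084+.16*np.sin(1.7)),line=(0,0,.004)).items():print(n,disp(v[:2],v[2],P)[0].round(4))
im=read_camera("side")
E
python3 fit.py; python3 - <<'E'
from workcell import *
from scipy.spatial.transform import Rotation as R
print(R.from_rotvec(read_state()["tcp_rot"]).as_matrix().round(3))
E
```

```text
disp [ 0.5674 -0.1066 -1.3297] [-1.8  1.5  1.1  1.5  0.2 -0.4 -0.3 -0.3 -1.5]
roll [0.5281 0.0571 0.04  ] 0.20296833455272156 axis ang 0.23342135540184378 disp y ang 0.24108784370475123
band [0.52407377 0.05736611 0.07      ]
roll in disp -0.16829566128670465 0.0009086928495142671
handle [ 0.5553 -0.057   0.046 ]
hinge [ 0.5925 -0.2085  0.084 ]
up [ 0.5974 -0.2285  0.2427]
line [ 0.5674 -0.1066  0.004 ]
[[-0.94   0.341 -0.001]
 [ 0.341  0.94  -0.002]
 [ 0.    -0.002 -1.   ]]
```

```bash
cat > tgt.py <<'E'
# usage: tgt.py dispx dispy z [n]: remaining shift to the dispenser-frame point in tool axes (cm), yaw error
import sys
from h import *
from scipy.spatial.transform import Rotation as R
V=(0.5674,-0.1066,-1.3297)
s=read_state(); M=R.from_rotvec(s["tcp_rot"]).as_matrix()
p=s["tool_pos"]; c,si=np.cos(V[2]),np.sin(V[2]); d=p[:2]-V[:2]
print("t",round(s["time"],2),"tcp disp",np.round([c*d[0]+si*d[1],-si*d[0]+c*d[1],p[2]],4),"q",s["q"].round(2),"F",s["wrist_force"].round(1),"w",round(s["width"],3),"g",round(s["grip_force"],1))
if len(sys.argv)>3:
    T=disp(V[:2],V[2],[list(map(float,sys.argv[1:4]))])[0]
    print("shift cm",((T-p)@M*100).round(2),"az to tool y=disp x",round((np.arctan2(M[1,1],M[0,1])-V[2]),3),"z",M[:,2].round(3))
E
P=python3
$P -m crank '[[[-2.255,-2.245,0.125,0,0,0],[-2.255,-2.245,0.125,0,0,0],[-2.255,-2.245,0.125,0,0,0],[-2.255,-2.245,0.125,0,0,0],[-2.255,-2.245,0.125,0,0,0],[-2.255,-2.245,0.125,0,0,0],[-2.255,-2.245,0.125,0,0,0],[-2.255,-2.245,0.125,0,0,0]]]' 2.8 20
$P -m crank '[[[-2.255,-2.245,0.125,0,0,0],[-2.255,-2.245,0.125,0,0,0],[-2.255,-2.245,0.125,0,0,0],[-2.255,-2.245,0.125,0,0,0],[-2.255,-2.245,0.125,0,0,0],[-2.255,-2.245,0.125,0,0,0],[-2.255,-2.245,0.125,0,0,0],[-2.255,-2.245,0.125,0,0,0]]]'
$P -m crank '[[[-2.255,-2.245,0.125,0,0,0],[-2.255,-2.245,0.125,0,0,0],[-2.255,-2.245,0.125,0,0,0],[-2.255,-2.245,0.125,0,0,0],[-2.255,-2.245,0.125,0,0,0],[-2.255,-2.245,0.125,0,0,0],[-2.255,-2.245,0.125,0,0,0],[-2.255,-2.245,0.125,0,0,0]]]'
python3 -m crank '[[[0,0,0,0,0,0.12],[0,0,0,0,0,0.12],[0,0,0,0,0,0.12],[0,0,0,0,0,0.12],[0,0,0,0,0,0.12],[0,0,0,0,0,0.12],[0,0,0,0,0,0.12],[0,0,0,0,0,0.12]]]'
python3 -m crank '[[[0,0,0,0,0,0.12],[0,0,0,0,0,0.12],[0,0,0,0,0,0.12],[0,0,0,0,0,0.12],[0,0,0,0,0,0.12],[0,0,0,0,0,0.12],[0,0,0,0,0,0.12],[0,0,0,0,0,0.12]]]'
python3 -m crank '[[[0,0,0,0,0,0.12],[0,0,0,0,0,0.12],[0,0,0,0,0,0.12],[0,0,0,0,0,0.12],[0,0,0,0,0,0.12],[0,0,0,0,0,0],[0,0,0,0,0,0]]]'
python3 tgt.py -.051 0 .12
```

```text
time: 0.82
tool_pos: [0.3386, 0.4026, 0.2209]
tcp_rot: [-0.543, -3.094, 0.001]
wrist_force: [0.7, 0.2, -0.6]
width: 0.325
grip_force: 0.0
time: 1.48
tool_pos: [0.447, 0.1724, 0.2111]
tcp_rot: [-0.543, -3.094, -0.0]
wrist_force: [0.2, -0.3, 0.2]
width: 0.327
grip_force: 0.0
time: 2.15
tool_pos: [0.5554, -0.058, 0.2009]
tcp_rot: [-0.544, -3.094, -0.0]
wrist_force: [0.7, 0.5, 0.6]
width: 0.326
grip_force: 0.0
time: 2.82
tool_pos: [0.5549, -0.0564, 0.2009]
tcp_rot: [-1.918, -2.487, 0.001]
wrist_force: [0.3, 0.1, -0.2]
width: 0.325
grip_force: 0.0
time: 3.48
tool_pos: [0.5549, -0.0564, 0.2009]
tcp_rot: [-2.85, -1.321, 0.001]
wrist_force: [0.8, 1.1, -0.4]
width: 0.324
grip_force: 0.0
time: 4.07
tool_pos: [0.555, -0.0564, 0.201]
tcp_rot: [-3.111, -0.434, 0.001]
wrist_force: [0.3, 0.4, -0.1]
width: 0.327
grip_force: 0.0
t 4.07 tcp disp [-5.17e-02 -1.00e-04  2.01e-01] q [-0.15  0.07  1.89  0.    1.19  1.15] F [ 0.3  0.4 -0.1] w 0.327 g 0.0
shift cm [0.01 0.08 8.1 ] az to tool y=disp x 0.036 z [-0.001  0.    -1.   ]
```

```bash
python3 -m crank '[[[0,0.08,2,0,0,0.036],[0,0,3,0,0,0],[0,0,3,0,0,0],[0,0,3,0,0,0],[0,0,1.5,0,0,0],[0,0,0,0,0,0]]]'
python3 tgt.py -.051 0 .031
python3 - <<'E'
from h import *
a=read_camera("side")[190:300,240:410]; cv2.imwrite("pics/s1.png",cv2.resize(a,None,fx=4.6,fy=4.6,interpolation=cv2.INTER_CUBIC))
E
```

```text
time: 4.57
tool_pos: [0.5513, -0.0566, 0.0715]
tcp_rot: [-3.116, -0.377, 0.014]
wrist_force: [-1.1, 0.1, -0.0]
width: 0.326
grip_force: 0.0
t 4.57 tcp disp [-0.0524 -0.0036  0.0715] q [-0.15  0.2   2.   -0.    0.95  1.18] F [-1.1  0.1 -0. ] w 0.326 g 0.0
shift cm [0.4  0.16 4.05] az to tool y=disp x -0.0 z [-0.009  0.001 -1.   ]
```

View pics/s1.png

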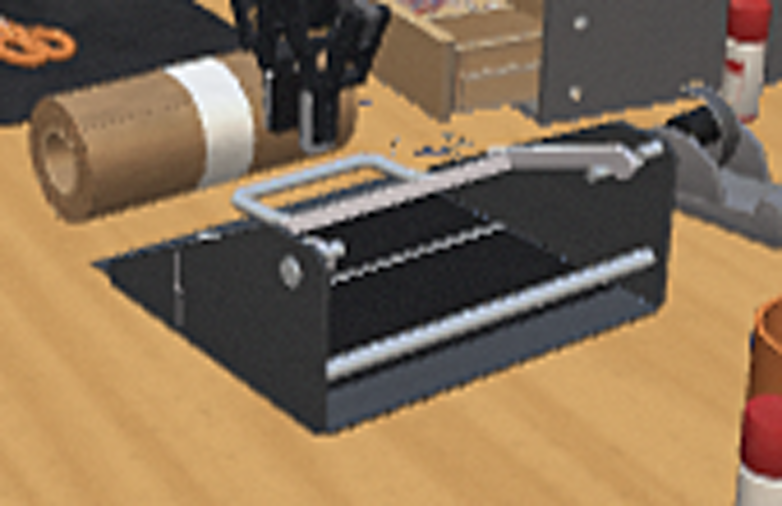

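The side crop shows the fingertips at about (280,130) and (320,145) above the handle rod, which runs from (240,205) to (370,160). It also shows that the silver rod at the back is a low tie bar rather than the hinge, and the pale line runs from (335,280) to (500,225). I'll refit without the tie bar.

```bash
cat > fit2.py <<'E'
from h import *
from scipy.optimize import least_squares
f=lambda p:[(p[0]+.5)/5.2-.5+225,(p[1]+.5)/5.2-.5+125]
g=lambda p:[(p[0]+.5)/4.6-.5+240,(p[1]+.5)/4.6-.5+190]
b=lambda p,z:back("top",[f(p)],z)[0]
bs=lambda p,z:back("side",[g(p)],z)[0]
obs=[("handle",b((358,325),.046),-.051,0),("hrodA",b((344,255),.046),-.051,None),("hrodB",b((373,395),.046),-.051,None),
("lipA",b((228,175),0),-.105,None),("lipB",b((312,548),0),-.105,None),("lipmid",b((270,361),0),-.105,0),
("bedA",b((287,180),.004),-.075,None),("bedB",b((356,520),.004),-.075,None),
("lineA",bs((335,280),.004),0,None),("lineB",bs((500,225),.004),0,None),
("sidehrod",bs((303,181),.046),-.051,0)]
def r(v):
    e=[];c,s=np.cos(v[2]),np.sin(v[2])
    for n,P,x,y in obs:
        w=P[:2]-v[:2]; e.append(c*w[0]+s*w[1]-x)
        if y is not None: e.append(-s*w[0]+c*w[1]-y)
    return e
s=least_squares(r,[.6,-.1,-1.4],loss="soft_l1",f_scale=.002);v=s.x
print("disp",v.round(4));i=0
e=r(v)
for n,P,x,y in obs:
    k=1+(y is not None); print(n,(np.array(e[i:i+k])*1e3).round(1)); i+=k
E
python3 fit2.py
```

```text
disp [ 0.566  -0.1058 -1.3317]
handle [-0.7  2.6]
hrodA [0.4]
hrodB [-1.2]
lipA [0.5]
lipB [1.]
lipmid [ 0.8 -0.5]
bedA [4.1]
bedB [-0.3]
lineA [-2.]
lineB [-4.1]
sidehrod [ 1.  -1.4]
```

```bash
sed -i 's/^V=.*/V=(0.5663,-0.1058,-1.3310)/' tgt.py; python3 tgt.py -.051 0 .031
python3 -m crank '[[[0.35,0.2,1,0,0,0],[0,0,1.5,0,0,0],[0,0,1.5,0,0,0],[0,0,0,0,0,0]]]'; python3 tgt.py -.051 0 .031
```

```text
t 4.62 tcp disp [-0.0507 -0.0011  0.0739] q [-0.15  0.19  2.   -0.    0.95  1.18] F [-0.1 -0.4  0.1] w 0.328 g 0.0
shift cm [ 0.13 -0.03  4.29] az to tool y=disp x 0.0 z [-0.005  0.001 -1.   ]
time: 4.95
tool_pos: [0.5589, -0.0583, 0.0351]
tcp_rot: [-3.119, -0.374, 0.002]
wrist_force: [-1.2, 0.6, -0.5]
width: 0.325
grip_force: 0.0
t 4.95 tcp disp [-0.0479  0.0041  0.0351] q [-0.15  0.25  2.01 -0.    0.88  1.18] F [-1.2  0.6 -0.5] w 0.325 g 0.0
shift cm [-0.41 -0.31  0.41] az to tool y=disp x -0.001 z [-0.001  0.    -1.   ]
```

```bash
python3 -m crank '[[[-0.3,-0.25,0.3,0,0,0],[0,0,0,0,0,0]]]';python3 tgt.py -.051 0 .031; python3 -m crank '[[[0,0,0,0,0,0],[0,0,0,0,0,0],[0,0,0,0,0,0],[0,0,0,0,0,0],[0,0,0,0,0,0],[0,0,0,0,0,0]]]' 0 20; python3 tgt.py -.051 0 .031
```

```text
time: 5.12
tool_pos: [0.5561, -0.0565, 0.0341]
tcp_rot: [3.119, 0.373, 0.001]
wrist_force: [-0.5, -0.8, 0.4]
width: 0.324
grip_force: 0.0
t 5.12 tcp disp [-0.0503  0.0018  0.0341] q [-0.15  0.25  2.02  0.    0.87  1.19] F [-0.5 -0.8  0.4] w 0.324 g 0.0
shift cm [-0.18 -0.07  0.31] az to tool y=disp x -0.002 z [ 0.001 -0.    -1.   ]
time: 5.62
tool_pos: [0.5561, -0.0542, 0.0345]
tcp_rot: [-3.116, -0.371, -0.002]
wrist_force: [-2.1, 8.9, 3.2]
width: 0.091
grip_force: 22.4
t 5.62 tcp disp [-0.0526  0.0023  0.0345] q [-0.14  0.25  2.02  0.    0.87  1.19] F [-2.1  8.9  3.2] w 0.091 g 22.4
shift cm [-0.23  0.16  0.35] az to tool y=disp x -0.003 z [ 0.001  0.004 -1.   ]
```

```bash
python3 - <<'E'
import numpy as np
t=np.linspace(-.35,1.77,25);x=105-160*np.cos(t)+18*np.sin(t);z=84+160*np.sin(t)+18*np.cos(t)
print(np.c_[np.diff(x)/10,-np.diff(z)/10].round(2).tolist())
E
```

```text
[[-0.27, -1.4], [-0.15, -1.41], [-0.02, -1.42], [0.1, -1.42], [0.23, -1.4], [0.35, -1.38], [0.47, -1.34], [0.59, -1.3], [0.7, -1.24], [0.8, -1.17], [0.9, -1.1], [1.0, -1.01], [1.08, -0.92], [1.16, -0.82], [1.23, -0.72], [1.29, -0.61], [1.33, -0.49], [1.37, -0.37], [1.4, -0.25], [1.42, -0.12], [1.42, 0.0], [1.42, 0.13], [1.4, 0.25], [1.37, 0.38]]
```

```bash
python3 -m crank '[[[0,-0.27,-1.4,0,0,0],[0,-0.15,-1.41,0,0,0],[0,-0.02,-1.42,0,0,0],[0,0.1,-1.42,0,0,0],[0,0.23,-1.4,0,0,0],[0,0.35,-1.38,0,0,0],[0,0.47,-1.34,0,0,0],[0,0.59,-1.3,0,0,0]]]'; python3 tgt.py
```

```text
time: 6.28
tool_pos: [0.5589, -0.0655, 0.1458]
tcp_rot: [-3.113, -0.372, -0.002]
wrist_force: [-1.4, 10.9, 3.0]
width: 0.091
grip_force: 21.1
t 6.28 tcp disp [-0.0409  0.0024  0.1458] q [-0.16  0.12  1.94  0.01  1.08  1.16] F [-1.4 10.9  3. ] w 0.091 g 21.1
```

Smooth, so I'll continue along the arc.

```bash
python3 -m crank '[[[0,0.7,-1.24,0,0,0],[0,0.8,-1.17,0,0,0],[0,0.9,-1.1,0,0,0],[0,1.0,-1.01,0,0,0],[0,1.08,-0.92,0,0,0],[0,1.16,-0.82,0,0,0],[0,1.23,-0.72,0,0,0],[0,1.29,-0.61,0,0,0]]]'; python3 tgt.py;  python3 -m crank '[[[0,1.33,-0.49,0,0,0],[0,1.37,-0.37,0,0,0],[0,1.4,-0.25,0,0,0],[0,1.42,-0.12,0,0,0],[0,1.42,0,0,0,0],[0,1.42,0.13,0,0,0],[0,1.4,0.25,0,0,0],[0,1.0,0.25,0,0,0]]]'; python3 tgt.py .143 0 .228
```

```text
time: 6.95
tool_pos: [0.5793, -0.1471, 0.2243]
tcp_rot: [-3.118, -0.374, -0.007]
wrist_force: [0.0, 5.1, 6.4]
width: 0.093
grip_force: 21.5
t 6.95 tcp disp [0.0432 0.0028 0.2243] q [-0.29  0.12  1.79  0.    1.23  1.04] F [0.  5.1 6.4] w 0.093 g 21.5
time: 7.62
tool_pos: [0.6054, -0.2548, 0.2259]
tcp_rot: [3.119, 0.372, 0.006]
wrist_force: [6.0, 1.0, 3.1]
width: 0.093
grip_force: 22.2
t 7.62 tcp disp [0.1541 0.0026 0.2259] q [-0.44  0.23  1.65  0.    1.25  0.9 ] F [6.  1.  3.1] w 0.093 g 22.2
shift cm [-0.26 -1.11 -0.21] az to tool y=disp x -0.003 z [ 0.004 -0.    -1.   ]
```

```bash
python3 -m crank '[[[0,0,0,0,0,0],[0,0,0,0,0,0],[0,0,0,0,0,0],[0,0,-1,0,0,0],[0,0,-2.5,0,0,0],[0,0,-3,0,0,0],[0,0,-2,0,0,0]]]' 3; python3 tgt.py; python3 -m crank '[[[0,-3.5,0,0,0,0],[0,-3.5,0,0,0,0],[0,-3.5,0,0,0,0],[0,-3.5,0,0,0,0],[0,-3.5,0,0,0,0],[0,-3.5,0,0,0,0],[0,-3.5,0,0,0,0],[0,-3.5,0,0,0,0]]]' 8.5;python3 -m crank '[[[0,-3.5,0,0,0,0],[0,-3.5,0,0,0,0],[0,-3.5,0,0,0,0],[0,-3.5,0,0,0,0],[0,0,0,0,0,0]]]'; python3 tgt.py; python3 - <<'E'
from h import *
t=read_camera("top");s=read_camera("side");cv2.imwrite("pics/t2.png",t);cv2.imwrite("pics/s2.png",s)
a=cv2.resize(t[125:240,150:370],None,fx=3.6,fy=3.6,interpolation=cv2.INTER_CUBIC)
cv2.imwrite("pics/c2.png",a)
E
```

```text
time: 8.2
tool_pos: [0.6035, -0.2529, 0.3141]
tcp_rot: [3.118, 0.373, 0.002]
wrist_force: [0.1, -0.8, 0.8]
width: 0.352
grip_force: 0.0
t 8.2 tcp disp [0.1517 0.0012 0.3141] q [-0.43  0.19  1.55 -0.    1.41  0.9 ] F [ 0.1 -0.8  0.8] w 0.352 g 0.0
time: 8.87
tool_pos: [0.5363, 0.0208, 0.3119]
tcp_rot: [3.119, 0.373, 0.001]
wrist_force: [0.2, 0.9, -0.1]
width: 0.993
grip_force: 0.0
time: 9.28
tool_pos: [0.5023, 0.1604, 0.3119]
tcp_rot: [-3.115, -0.381, -0.0]
wrist_force: [0.4, 0.2, -0.2]
width: 0.997
grip_force: 0.0
t 9.28 tcp disp [-0.2738  0.0011  0.3119] q [ 0.26 -0.06  1.81  0.    1.39  1.59] F [ 0.4  0.2 -0.2] w 0.997 g 0.0
```

View pics/c2.png

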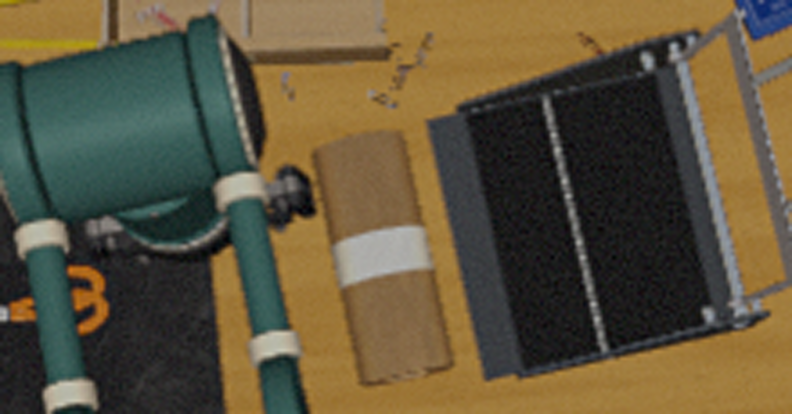

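The bar stays open. In the crop the pale line runs from (545,95) to (603,350), and the roll's band is at (383,257).

```bash
cat > m.py <<'E'
from h import *
V=(0.5663,-0.1058,-1.3310)
def D(P): 
    c,s=np.cos(V[2]),np.sin(V[2]);d=np.atleast_2d(P)[:,:2]-V[:2];return np.c_[c*d[:,0]+s*d[:,1],-s*d[:,0]+c*d[:,1]]
E
python3 - <<'E'
from m import *
t=cv2.imread("pics/t2.png"); g=t.sum(2).astype(float)
# subpixel line: per row, brightness centroid on the dark bed
pts=[]
for v in range(154,220,3):
    u0=(545+(((v-125)*3.6)-95)*58/255)/3.6+150; us=np.arange(int(u0)-4,int(u0)+6); w=np.clip(g[v,us]-np.median(g[v,us])-20,0,None)
    if w.sum()>0: pts.append([(us*w).sum()/w.sum(),v])
L=D(back("top",pts,.004)); print("line disp x",(L[:,0]*1e3).round(1), "fit",np.polyfit(L[:,1],L[:,0],1).round(4))
f=lambda p:[(p[0]+.5)/3.6-.5+150,(p[1]+.5)/3.6-.5+125]
R=D(back("top",[f(p) for p in[(315,150),(405,133),(360,383),(452,365)]],.042)); print(R.round(4),R.mean(0),"skew",((R[0]+R[1]-R[2]-R[3])/2).round(4))
B=D(back("top",[f((383,257))],.078));print("band",B.round(4))
for n,p in(("lip",[(429,122),(486,379)]),): print(n,D(back("top",[f(q) for q in p],0)).round(4))
im=cv2.imread("pics/top0.png"); ye=(im[:,:,2]>170)&(im[:,:,1]>150)&(im[:,:,0]<140); ye[:235]=0; ye[:,:150]=0; ye[:,215:]=0
vv,uu=np.where(ye); P=back("top",np.c_[uu,vv],.02); print("notes world",P.min(0),P.max(0))
E
```

```text
line disp x [-1.6 -1.2 -1.4 -1.3 -1.1 -1.2 -1.6 -1.2 -0.8 -1.1 -1.7 -0.8 -1.2 -1.1
 -1.  -0.9 -0.7 -1.2 -0.6 -0.8 -1.  -0.7] fit [-0.0032 -0.0011]
[[-0.2036  0.1015]
 [-0.1268  0.0994]
 [-0.2077 -0.098 ]
 [-0.1303 -0.0998]] [-0.16711563  0.00078935] skew [0.0038 0.1993]
band [[-0.1667 -0.0047]]
lip [[-0.1036  0.1134]
 [-0.104  -0.1144]]
notes world [0.28335218 0.22596384 0.02      ] [0.37984781 0.32368929 0.02      ]
```

```bash
sed -i 's/^V=.*/V=(0.5660,-0.1047,-1.3280)/' tgt.py m.py
python3 -m crank '[[[0,0,0,0,0,-0.12],[0,0,0,0,0,-0.12],[0,0,0,0,0,-0.12],[0,0,0,0,0,-0.12],[0,0,0,0,0,-0.12],[0,0,0,0,0,-0.12],[0,0,0,0,0,-0.12]]]' >/dev/null; python3 -m crank '[[[0,0,0,0,0,-0.12],[0,0,0,0,0,-0.12],[0,0,0,0,0,-0.12],[0,0,0,0,0,-0.12],[0,0,0,0,0,-0.12],[0,0,0,0,0,-0.125],[0,0,0,0,0,0],[0,0,0,0,0,0]]]'; python3 tgt.py -.25 0 .02
```

```text
time: 10.63
tool_pos: [0.5047, 0.154, 0.3112]
tcp_rot: [1.955, 2.459, -0.0]
wrist_force: [1.1, 0.4, -0.4]
width: 0.996
grip_force: 0.0
t 10.63 tcp disp [-0.2658  0.0027  0.3112] q [ 0.25 -0.06  1.81 -0.    1.39  0.02] F [ 1.1  0.4 -0.4] w 0.996 g 0.0
shift cm [-1.57 -0.25 29.12] az to tool y=disp x 1.555 z [ 0. -0. -1.]
```

```bash
python3 -m crank '[[[-0.8,-0.15,3.8,0,0,-0.016],[0,0,4,0,0,0],[0,0,4,0,0,0],[0,0,4,0,0,0],[0,0,4,0,0,0],[0,0,4,0,0,0],[0,0,3,0,0,0],[0,0,2.2,0,0,0]]]'; python3 -m crank '[[[0,0,0,0,0,0],[0,0,0,0,0,0]]]'; python3 tgt.py -.217 0 .02
```

```text
time: 11.3
tool_pos: [0.5026, 0.1458, 0.0176]
tcp_rot: [-1.933, -2.473, 0.006]
wrist_force: [0.2, 0.3, 0.8]
width: 0.995
grip_force: 0.0
time: 11.47
tool_pos: [0.5037, 0.1462, 0.0199]
tcp_rot: [-1.931, -2.475, 0.004]
wrist_force: [0.1, 0.3, 0.1]
width: 0.994
grip_force: 0.0
t 11.47 tcp disp [-2.586e-01 -1.000e-04  1.990e-02] q [ 0.24  0.22  2.1  -0.    0.83 -0.01] F [0.1 0.3 0.1] w 0.994 g 0.0
shift cm [-4.16  0.   -0.01] az to tool y=disp x 1.573 z [-0.003 -0.001 -1.   ]
```

```bash
python3 -m crank '[[[-0.6,0,0,0,0,0],[-0.6,0,0,0,0,0],[-0.6,0,0,0,0,0],[-0.6,0,0,0,0,0],[-0.5,0,0,0,0,0],[-0.5,0,0,0,0,0],[-0.5,0,0,0,0,0],[-0.5,0,0,0,0,0]]]' | tail -3; python3 tgt.py;  python3 -m crank '[[[-0.5,0,0,0,0,0],[-0.5,0,0,0,0,0],[-0.5,0,0,0,0,0],[-0.5,0,0,0,0,0],[-0.5,0,0,0,0,0],[-0.5,0,0,0,0,0],[-0.5,0,0,0,0,0],[-0.5,0,0,0,0,0]]]'|tail -3; python3 tgt.py;python3 -m crank '[[[-0.5,0,0,0,0,0],[-0.5,0,0,0,0,0],[-0.5,0,0,0,0,0],[-0.5,0,0,0,0,0],[-0.5,0,0,0,0,0],[-0.5,0,0,0,0,0],[-0.5,0,0,0,0,0],[-0.5,0,0,0,0,0]]]'|tail -3; python3 tgt.py -.051 0 .02;  python3 - <<'E'
from h import *
t=read_camera("top");cv2.imwrite("pics/t3.png",t)
s=read_camera("side");cv2.imwrite("pics/s3.png",s)
a=cv2.resize(t[125:240,225:355],None,fx=4,fy=4,interpolation=cv2.INTER_CUBIC)
b=cv2.resize(s[180:295,225:395],(680,460),interpolation=cv2.INTER_CUBIC)[:,:280]
cv2.imwrite("pics/c3.png",np.hstack([a,b]))
E
```

```text
wrist_force: [0.7, 0.6, -0.0]
width: 0.992
grip_force: 0.0
t 12.13 tcp disp [-0.2146  0.0014  0.021 ] q [ 0.15  0.21  2.1   0.    0.83 -0.1 ] F [ 0.7  0.6 -0. ] w 0.992 g 0.0
wrist_force: [0.0, 0.1, -0.9]
width: 0.998
grip_force: 0.1
t 12.8 tcp disp [-0.1745  0.0016  0.0209] q [ 0.08  0.22  2.09 -0.    0.83 -0.17] F [ 0.   0.1 -0.9] w 0.998 g 0.1
wrist_force: [-1.3, 3.6, 2.1]
width: 0.995
grip_force: 1.9
t 13.47 tcp disp [-0.1345  0.0018  0.0209] q [ 0.    0.23  2.08  0.    0.83 -0.25] F [-1.3  3.6  2.1] w 0.995 g 1.9
shift cm [-8.35 -0.22  0.09] az to tool y=disp x 1.576 z [-0.  0. -1.]
```

View pics/c3.png

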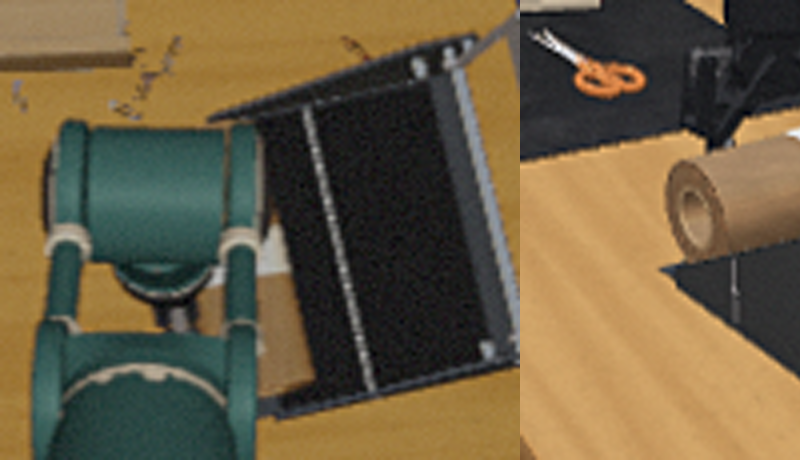

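The top view shows the roll climbing the lip, with its leading edge at about (278,195) to (313,378), roughly parallel to the line. The side view shows the near fingertip behind it. I'll check the edge numerically and push on slower.

```bash
python3 - <<'E'
from m import *
f=lambda p:[(p[0]+.5)/4-.5+225,(p[1]+.5)/4-.5+125]
print(D(back("top",[f((278,200)),f((313,378))],.042)).round(4))
E
python3 -m crank '[[[-0.4,0,0,0,0,0],[-0.4,0,0,0,0,0],[-0.4,0,0,0,0,0],[-0.4,0,0,0,0,0],[-0.4,0,0,0,0,0],[-0.4,0,0,0,0,0],[-0.4,0,0,0,0,0],[-0.4,0,0,0,0,0]]]'|tail -3; python3 tgt.py
python3 -m crank '[[[-0.3,0,0,0,0,0],[-0.3,0,0,0,0,0],[-0.3,0,0,0,0,0],[-0.25,0,0,0,0,0],[-0.2,0,0,0,0,0],[-0.2,0,0,0,0,0],[-0.2,0,0,0,0,0],[-0.2,0,0,0,0,0]]]'|tail -3; python3 tgt.py
python3 -m crank '[[[-0.2,0,0,0,0,0],[-0.2,0,0,0,0,0],[-0.2,0,0,0,0,0],[-0.15,0,0,0,0,0],[-0.1,0,0,0,0,0],[-0.1,0,0,0,0,0],[0,0,0,0,0,0],[0,0,0,0,0,0]]]'|tail -3; python3 tgt.py -.051 0 .02;  python3 - <<'E'
from h import *
t=read_camera("top");cv2.imwrite("pics/t4.png",t)
s=read_camera("side");cv2.imwrite("pics/s4.png",s)
a=cv2.resize(t[135:235,260:345],None,fx=5,fy=5,interpolation=cv2.INTER_CUBIC)
b=cv2.resize(s[190:290,270:345],None,fx=5,fy=5,interpolation=cv2.INTER_CUBIC)
cv2.imwrite("pics/c4.png",np.hstack([a,b]))
E
```

```text
[[-0.0399  0.0398]
 [-0.0444 -0.0973]]
wrist_force: [-0.3, 1.2, 1.4]
width: 0.995
grip_force: 0.1
t 14.23 tcp disp [-0.1025  0.0019  0.0208] q [-0.05  0.24  2.06 -0.    0.84 -0.3 ] F [-0.3  1.2  1.4] w 0.995 g 0.1
wrist_force: [0.1, 0.5, 0.8]
width: 0.995
grip_force: 0.1
t 14.9 tcp disp [-0.0834  0.0021  0.0209] q [-0.09  0.25  2.05  0.    0.84 -0.34] F [0.1 0.5 0.8] w 0.995 g 0.1
wrist_force: [-0.3, 0.5, -0.1]
width: 0.994
grip_force: 0.0
t 15.57 tcp disp [-0.0739  0.0021  0.0209] q [-0.1   0.26  2.04  0.    0.84 -0.35] F [-0.3  0.5 -0.1] w 0.994 g 0.0
shift cm [-2.29 -0.22  0.09] az to tool y=disp x 1.576 z [-0.  0. -1.]
```

View pics/c4.png

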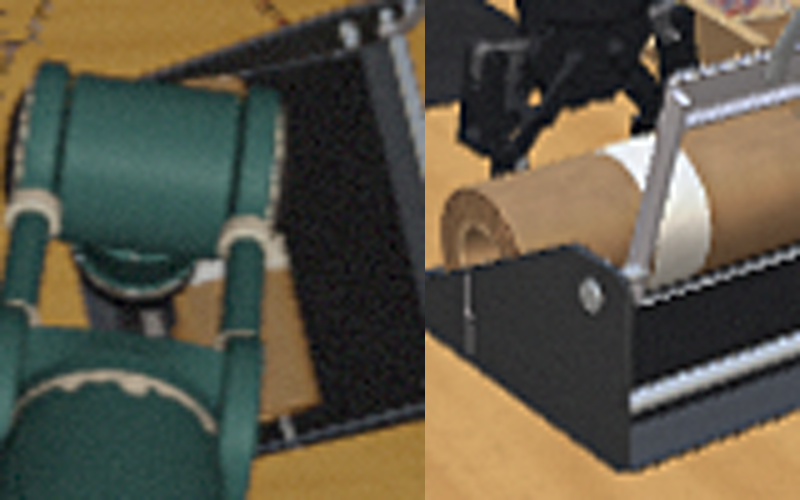

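The leading edge runs from about (285,235) to (320,400) in the top crop. The roll is short of the line and the line is hidden under it from the side view.

```bash
cat > edge.py <<'E'
import sys
from m import *
# leading edge of the roll, brown->black, per row
def edge(t,rows=range(184,214)):
    pts=[]
    g=cv2.GaussianBlur(t[:,:,2].astype(np.float32),(0,0),.7)
    for v in rows:
        u0=proj("top",disp(V[:2],V[2],[[XG+.04,0,.044]]))[0]; uu=u0[0]+(v-u0[1])*.225
        us=np.arange(int(uu)-7,int(uu)+8); r=g[v,us]; d=r[:-1]-r[1:]; k=int(d.argmax())
        hi,lo=r[:max(k-1,1)].max(),r[k+3:].min() if k+3<len(r) else r.min(); m=(hi+lo)/2
        j=[i for i in range(max(k-2,0),min(k+3,14)) if r[i]>=m>r[i+1]]
        if j and d[k]>12: pts.append([us[j[0]]+(r[j[0]]-m)/(r[j[0]]-r[j[0]+1]),v])
    return np.array(pts)
XG=float(sys.argv[2]); P=edge(cv2.imread(sys.argv[1]))
E=D(back("top",P,.046)); ok=np.abs(E[:,0]-np.median(E[:,0]))<.008; E=E[ok]
f=np.polyfit(E[:,1],E[:,0],1); print(len(E),"roll x at y=0:",round(f[1]-.04,4),"slope",f[0].round(3),"resid",(E[:,0]-np.polyval(f,E[:,1])).std().round(4),"y",E[:,1].min().round(3),E[:,1].max().round(3))
E
python3 edge.py pics/t4.png -.02; python3 edge.py pics/t3.png -.082
```

```text
30 roll x at y=0: -0.0214 slope 0.005 resid 0.0003 y -0.093 -0.003
30 roll x at y=0: -0.0834 slope 0.011 resid 0.0003 y -0.079 0.01
```

```bash
python3 -m crank '[[[-0.2,0,0,0,0,0],[-0.2,0,0,0,0,0],[-0.2,0,0,0,0,0],[-0.2,0,0,0,0,0],[-0.2,0,0,0,0,0],[-0.2,0,0,0,0,0],[-0.2,0,0,0,0,0],[-0.15,0,0,0,0,0]]]'|tail -3; python3 -m crank '[[[-0.1,0,0,0,0,0],[-0.1,0,0,0,0,0],[-0.1,0,0,0,0,0],[-0.1,0,0,0,0,0],[0,0,0,0,0,0],[0,0,0,0,0,0],[0,0,0,0,0,0]]]'|tail -3; python3 tgt.py;  python3 - <<'E'
from h import *
cv2.imwrite("pics/t5.png",read_camera("top"))
E
python3 edge.py pics/t5.png -.002
```

```text
wrist_force: [-0.4, -0.5, 0.4]
width: 0.997
grip_force: 0.0
wrist_force: [0.5, 0.3, 1.0]
width: 0.998
grip_force: 0.0
t 16.92 tcp disp [-0.0545  0.0022  0.0209] q [-0.14  0.27  2.03  0.    0.84 -0.38] F [0.5 0.3 1. ] w 0.998 g 0.0
30 roll x at y=0: -0.0016 slope 0.006 resid 0.0003 y -0.097 -0.008
```

```bash
python3 -m crank '[[[0.2,0,0,0,0,0],[0.5,0,0,0,0,0],[1.3,0,0,0,0,0],[2,0,0,0,0,0],[2.5,0,0,0,0,0],[0,0,-2,0,0,0],[0,0,-4,0,0,0],[0,0,-4,0,0,0]]]'|tail -3;  python3 -m crank '[[[0,0,-4,0,0,0],[0,0,-4,0,0,0],[0,0,-4,0,0,0],[0,0,-4,0,0,0],[0,0,-3.5,0,0,0],[0,0,0,0,0,0.12],[0,0,0,0,0,0.12],[0,0,0,0,0,0.12]]]' 2.8 |tail -3; python3 -m crank '[[[0,0,0,0,0,0.12],[0,0,0,0,0,0.12],[0,0,0,0,0,0.12],[0,0,0,0,0,0.12],[0,0,0,0,0,0.12],[0,0,0,0,0,0.12],[0,0,0,0,0,0.12],[0,0,0,0,0,0.12]]]'|tail -3; python3 -m crank '[[[0,0,0,0,0,0.12],[0,0,0,0,0,0.12],[0,0,0,0,0,0],[0,0,0,0,0,0]]]'|tail -3;python3 tgt.py .166 0 .28;  python3 - <<'E'
from h import *
from m import V
t=read_camera("top");cv2.imwrite("pics/t6.png",t);s=read_camera("side");cv2.imwrite("pics/s6.png",s)
# predicted handle ends for angles
for th in(1.7,1.78,1.85):
    P=[[.105-.16*np.cos(th)+.018*np.sin(th),y,.084+.16*np.sin(th)+.018*np.cos(th)] for y in(-.04,.04)]
    print(th,proj("top",disp(V[:2],V[2],P)).round(1).tolist(),proj("side",disp(V[:2],V[2],P)).round(1).tolist())
a=cv2.resize(t[125:235,280:380],(400,440),interpolation=cv2.INTER_CUBIC)
b=cv2.resize(s[160:270,270:370],(400,440),interpolation=cv2.INTER_CUBIC)
cv2.imwrite("pics/c6.png",np.hstack([a,b]))
E
python3 edge.py pics/t6.png -.002
```

```text
wrist_force: [1.7, -1.1, -0.6]
width: 0.996
grip_force: 0.0
wrist_force: [-0.6, -0.4, -0.1]
width: 0.329
grip_force: 0.0
wrist_force: [0.5, 1.0, 0.4]
width: 0.328
grip_force: 0.0
wrist_force: [-0.3, -0.6, -0.1]
width: 0.33
grip_force: 0.0
t 19.3 tcp disp [-0.1204  0.0017  0.3157] q [-0.02 -0.04  1.78  0.    1.4   1.28] F [-0.3 -0.6 -0.1] w 0.33 g 0.0
shift cm [-0.74 28.63  3.56] az to tool y=disp x 0.02 z [-0.  0. -1.]
1.7 [[371.9, 175.1], [364.6, 146.0]] [[345.0, 180.9], [372.0, 174.7]]
1.78 [[376.2, 174.4], [368.9, 145.4]] [[348.7, 183.9], [375.9, 177.5]]
1.85 [[379.7, 173.8], [372.4, 144.9]] [[352.0, 187.0], [379.2, 180.4]]
30 roll x at y=0: -0.0021 slope -0.002 resid 0.0003 y -0.097 -0.008
```

View pics/c6.png

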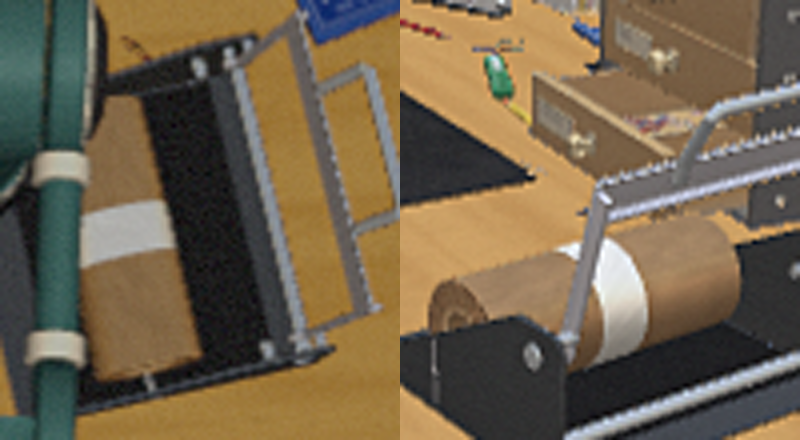

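The handle is at about (372,143) to (379,177) in the top image, which matches 1.85 rad on the upper stop. The roll sits squarely, 2 mm short of the line. Next I'll move over the handle.

```bash
python3 -m crank '[[[-0.1,3.5,0,0,0,0.02],[0,3.6,0,0,0,0],[0,3.6,0,0,0,0],[0,3.6,0,0,0,0],[0,3.6,0,0,0,0],[0,3.6,0,0,0,0],[0,3.6,0,0,0,0],[0,3.4,0,0,0,0]]]'|tail -3;  python3 -m crank '[[[0,0,0,0,0,0],[0,0,0,0,0,0]]]'|tail -3; python3 tgt.py .166 0 .22
```

```text
wrist_force: [1.1, 0.4, 0.1]
width: 0.326
grip_force: 0.0
wrist_force: [-1.0, 0.1, -0.3]
width: 0.328
grip_force: 0.0
t 20.23 tcp disp [ 1.671e-01 -1.000e-04  3.149e-01] q [-0.45  0.2   1.53  0.    1.41  0.88] F [-1.   0.1 -0.3] w 0.328 g 0.0
shift cm [ 0.02 -0.1   9.49] az to tool y=disp x -0.005 z [-0.001  0.001 -1.   ]
```

```bash
python3 -m crank '[[[0,-0.1,3,0,0,0],[0,0,3,0,0,0],[0,0,2,0,0,0],[0,0,1,0,0,0],[0,0,0.4,0,0,0],[0,0,0,0,0,0]]]'; python3 tgt.py .166 0 .22; python3 -m crank '[[[0,0,0,0,0,0],[0,0,0,0,0,0],[0,0,0,0,0,0],[0,0,0,0,0,0],[0,0,0,0,0,0]]]' 0 20;  python3 tgt.py
python3 - <<'E'
import numpy as np
t=np.linspace(1.85,0.01,25);x=105-160*np.cos(t)+18*np.sin(t);z=84+160*np.sin(t)+18*np.cos(t)
print(np.c_[np.diff(x)/10,-np.diff(z)/10].round(2).tolist())
E
```

```text
time: 20.73
tool_pos: [0.6057, -0.2631, 0.2213]
tcp_rot: [-3.118, -0.376, 0.002]
wrist_force: [1.4, -0.9, 0.1]
width: 0.329
grip_force: 0.0
t 20.73 tcp disp [0.1634 0.0005 0.2213] q [-0.45  0.24  1.65  0.    1.25  0.88] F [ 1.4 -0.9  0.1] w 0.329 g 0.0
shift cm [-0.05  0.27  0.13] az to tool y=disp x -0.003 z [-0.001  0.001 -1.   ]
time: 21.15
tool_pos: [0.6073, -0.2651, 0.2239]
tcp_rot: [3.117, 0.374, 0.005]
wrist_force: [1.3, -1.1, 3.7]
width: 0.092
grip_force: 22.0
t 21.15 tcp disp [0.1656 0.0015 0.2239] q [-0.45  0.24  1.64 -0.    1.25  0.88] F [ 1.3 -1.1  3.7] w 0.092 g 22.0
[[-1.16, -0.43], [-1.19, -0.34], [-1.21, -0.24], [-1.22, -0.15], [-1.23, -0.06], [-1.23, 0.04], [-1.23, 0.13], [-1.21, 0.23], [-1.19, 0.32], [-1.16, 0.41], [-1.13, 0.5], [-1.09, 0.58], [-1.04, 0.66], [-0.99, 0.74], [-0.93, 0.81], [-0.86, 0.88], [-0.79, 0.95], [-0.72, 1.0], [-0.64, 1.06], [-0.56, 1.1], [-0.47, 1.14], [-0.38, 1.17], [-0.29, 1.2], [-0.2, 1.22]]
```

```bash
python3 -m crank '[[[0,-1.16,-0.43,0,0,0],[0,-1.19,-0.34,0,0,0],[0,-1.21,-0.24,0,0,0],[0,-1.22,-0.15,0,0,0],[0,-1.23,-0.06,0,0,0],[0,-1.23,0.04,0,0,0],[0,-1.23,0.13,0,0,0],[0,-1.21,0.23,0,0,0]]]'|tail -3; python3 tgt.py; python3 -m crank '[[[0,-1.19,0.32,0,0,0],[0,-1.16,0.41,0,0,0],[0,-1.13,0.5,0,0,0],[0,-1.09,0.58,0,0,0],[0,-1.04,0.66,0,0,0],[0,-0.99,0.74,0,0,0],[0,-0.93,0.81,0,0,0],[0,-0.86,0.88,0,0,0]]]'|tail -3; python3 tgt.py
```

```text
wrist_force: [4.7, -0.1, -0.4]
width: 0.09
grip_force: 22.3
t 21.82 tcp disp [0.066  0.001  0.2297] q [-0.32  0.14  1.76  0.    1.25  1.01] F [ 4.7 -0.1 -0.4] w 0.09 g 22.3
wrist_force: [1.4, -1.2, -0.7]
width: 0.093
grip_force: 21.7
t 22.48 tcp disp [-0.0171  0.0005  0.1798] q [-0.2   0.1   1.89 -0.    1.15  1.13] F [ 1.4 -1.2 -0.7] w 0.093 g 21.7
```

```bash
python3 -m crank '[[[0,-0.79,0.95,0,0,0],[0,-0.72,1.0,0,0,0],[0,-0.64,1.06,0,0,0],[0,-0.56,1.1,0,0,0],[0,-0.47,1.14,0,0,0],[0,-0.38,1.1,0,0,0],[0,-0.25,0.9,0,0,0],[0,0,0,0,0,0]]]'|tail -3; python3 tgt.py -.055 0 .093
```

```text
wrist_force: [0.8, -6.6, -2.1]
width: 0.094
grip_force: 20.6
t 23.15 tcp disp [-0.0536  0.0006  0.1058] q [-0.14  0.15  1.98 -0.    1.01  1.19] F [ 0.8 -6.6 -2.1] w 0.094 g 20.6
shift cm [-0.05 -0.14  1.28] az to tool y=disp x -0.003 z [-0.001 -0.002 -1.   ]
```

```bash
python3 -m crank '[[[0,-0.1,0.4,0,0,0],[0,0,0.3,0,0,0],[0,0,0,0,0,0]]]'|tail -3; python3 tgt.py; python3 -m crank '[[[0,0,0,0,0,0],[0,0,0,0,0,0],[0,0,0,0,0,0],[0,0,0,0,0,0],[0,0,0,0,0,0]]]' 2.8; python3 -m crank '[[[0,0,-0.5,0,0,0],[0,0,-1,0,0,0],[0,0,-2,0,0,0],[0,0,-3,0,0,0],[0,0,-4,0,0,0],[0,0,-4,0,0,0],[0,0,-4,0,0,0],[0,0,0,0,0,0]]]'; python3 -m crank '[[[0,-4,0,0,0,0],[0,-4,0,0,0,0],[0,-4,0,0,0,0],[0,-4,0,0,0,0],[0,-4,0,0,0,0],[0,-4,0,0,0,0],[0,-3,0,0,0,0],[0,0,0,0,0,0]]]'|tail -3;python3 - <<'E'
from h import *
from m import V
t=read_camera("top");cv2.imwrite("pics/t7.png",t);s=read_camera("side");cv2.imwrite("pics/s7.png",s)
for th in(-.05,0,.05):
    P=[[.105-.16*np.cos(th)+.018*np.sin(th),y,.084+.16*np.sin(th)+.018*np.cos(th)] for y in(-.04,.04)]
    print(th,proj("side",disp(V[:2],V[2],P)).round(1).tolist())
a=cv2.resize(t[125:235,245:365],(480,440),interpolation=cv2.INTER_CUBIC)
b=cv2.resize(s[195:285,285:365],(320,360),interpolation=cv2.INTER_CUBIC)
cv2.imwrite("pics/c7.png",np.hstack([a,np.vstack([b,np.zeros((80,320,3),np.uint8)])]))
E
```

```text
wrist_force: [0.4, -5.9, -2.2]
width: 0.098
grip_force: 20.6
t 23.4 tcp disp [-0.0545  0.0006  0.1   ] q [-0.14  0.16  1.99 -0.    1.    1.2 ] F [ 0.4 -5.9 -2.2] w 0.098 g 20.6
time: 23.82
tool_pos: [0.5541, -0.0504, 0.1016]
tcp_rot: [-3.119, -0.374, -0.0]
wrist_force: [-0.2, 0.2, 0.6]
width: 0.329
grip_force: 0.0
time: 24.48
tool_pos: [0.5589, -0.0513, 0.2986]
tcp_rot: [3.115, 0.374, 0.027]
wrist_force: [1.5, 0.1, 0.4]
width: 0.329
grip_force: 0.0
wrist_force: [-0.6, -0.0, 0.1]
width: 0.331
grip_force: 0.0
-0.05 [[292.4, 214.9], [316.4, 208.7]]
0 [[292.6, 212.2], [316.6, 206.0]]
0.05 [[292.8, 209.5], [316.9, 203.4]]
```

View pics/c7.png

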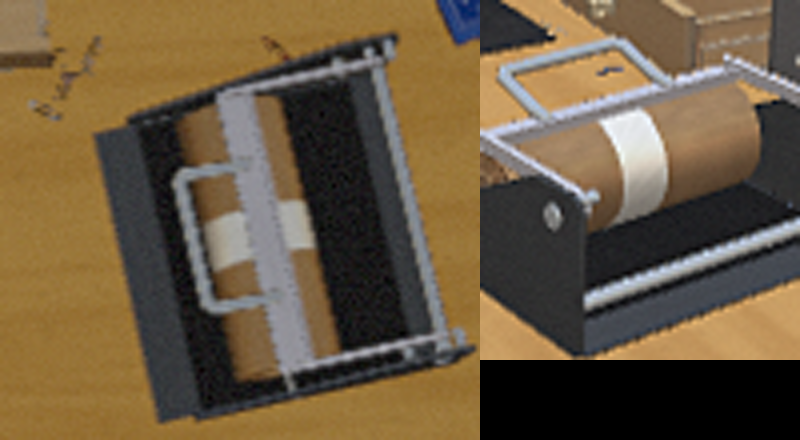

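The bar lies on the roll, with the handle at about (291,213) to (320,206) in the side image, which matches 0 rad. The last check is the roll's position.

```bash
python3 edge.py pics/t7.png -.002; python3 - <<'E'
from m import *
f=lambda p:[(p[0]+.5)/4-.5+245,(p[1]+.5)/4-.5+125]
print("band y",D(back("top",[f((261,237))],.084)),"ends",D(back("top",[f((181,116)),f((278,96)),f((238,382)),f((337,358))],.044)).round(4))
print(proj("top",disp(V[:2],V[2],[[0,0,.084],[0,.1,.044],[0,-.1,.044]])).round(1))
E
python3 tgt.py; python3 -m crank '[[[0,0,0,0,0,0],[0,0,0,0,0,0],[0,0,0,0,0,0],[0,0,0,0,0,0],[0,0,0,0,0,0],[0,0,0,0,0,0]]]'|tail -1
python3 - <<'E'
from h import *
cv2.imwrite("pics/t8.png",read_camera("top"))
E
python3 edge.py pics/t8.png -.002
```

```text
29 roll x at y=0: -0.0021 slope 0.004 resid 0.0004 y -0.094 -0.008
band y [[-0.00433211 -0.00426477]] ends [[-0.0382  0.1052]
 [ 0.0371  0.1044]
 [-0.0416 -0.1012]
 [ 0.0347 -0.0999]]
[[311.  182.2]
 [302.5 152.6]
 [317.6 216.7]]
t 25.25 tcp disp [-0.3264  0.0024  0.2874] q [ 0.36 -0.04  1.83 -0.    1.34  1.69] F [ 0.6 -0.2 -0.4] w 0.328 g 0.0
grip_force: 0.0
29 roll x at y=0: -0.0021 slope 0.006 resid 0.0004 y -0.094 -0.008
```

The roll is stable about 2 mm from the line, centred to within about 4 mm and square. I'm handing the job in.

```bash
python3 -c "
from workcell import *
print(finish_job())"
```

```text
the job is handed in; nothing more can be done
None
```

The job is handed in: the roll rests about 2 mm short of the line, square and within about 4 mm of the middle, and the tear bar lies level on top of it. I planned the moves to stay clear of the scissors, sticky notes and glue stick, but did not measure them again at the end.

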